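# Rebuild a burr grinder: spacer, burr, quarter-turn lock

## Task

The grinder has been brushed out: put it back together. Slide the thin spacer ring across the grinder's top into the open grinding chamber, then slide the thick burr ring in on top of it; both must lie flat, and neither may be lifted off the top on the way, because they chip when dropped. Then take the key from its pocket, put its blade in the slot of the lock and turn it clockwise as far as it goes, so that the nose lies over the burr; leave the key standing in the slot and do not disturb the mug and the wine glass.

Things in the scene. Friction and masses are not known exactly. Their poses are not given: they have to be found in the camera images.
- grinder: low grey coffee grinder fixed to the worktop, aluminium top (deck) 240 mm along its x and 260 mm along its y. Origin: centre of its underside, on the worktop; z up; +x points from its front (chute, dial; towards the robot at yaw 0) to its back, +y to its left. The deck's flat top is 140 mm above the origin, with a lip 7 mm high and 4 mm wide round its edge
- chamber (a point): centre of the mouth of the grinding chamber, level with the deck's top: a round hole 88 mm in diameter and 18 mm deep with a flat floor, at x -36, y 0 mm on the grinder. Spacer (6) plus burr (12) fill it flush with the deck
- spacer: thin flat plain steel ring, 84 mm outside, 50 mm hole, 6 mm thick, 0.16 kg; lies flat on the deck behind the chamber, left or right. Origin: centre of its underside (on the hole's axis); z along its axis. It slides easily on the deck and can be dragged by shut fingers put into its hole
- burr: thick steel ring with three screw heads on top and a fluted hole, 84 mm outside, 50 mm hole, 12 mm thick, 0.30 kg; lies flat on the deck on the other side. Origin: centre of its underside; z along its axis
- lock (a joint): turn of the lock, 0 to 1.5 rad, growing clockwise seen from above. It starts open between 0.05 and 0.25 (at 0 the nose points along the grinder's +y); at its stop, 1.5, the nose points over the chamber. It stays where it is left and takes about 0.05 N m to turn
- slot (a point): centre of the slot's floor in the lock's round steel head, on the lock's vertical axis at x -96, y 0 mm on the grinder, 3 mm above the deck; its frame turns with the lock, y along slot and nose. Head 34 mm in diameter, top 15 mm above the deck; slot 6.5 mm wide, 22 mm long, 12 mm deep. The nose reaches 38 mm from the axis, 3.5 to 9.5 mm above the deck
- key: service key standing upright in its pocket, at x -92, y 90 mm on the grinder. Origin: centre of its blade's lower end, 17 mm below the deck's top while in the pocket; z up the key. Steel blade 18 mm wide (y), 4 mm thick (x), 17 mm long, end rounded; above it a black grip 26 wide (y), 12 thick (x), 45 mm tall. Lift it 20 mm to clear the pocket. Fully in the lock, its origin meets point slot
- mug: white mug with a handle, 94 mm tall, standing on the worktop to the right of the grinder. Origin: centre of its underside
- wine_glass: wine glass, 158 mm tall, standing on the worktop at the back left. Origin: centre of its underside
Not all that is in view belongs to the job. What is shaped like the burr but orange or purple is not meant.

How it is judged:
On the way, in this order (a step that is already met when the one before it is completed fails the run):
1. the spacer lies flat on the floor of the empty chamber (z of spacer in the frame of chamber below -0.0155 m and horizontal distance between spacer and chamber below 0.006 m and angle between spacer's own z axis and vertical below 0.06 rad and horizontal distance between burr and chamber above 0.03 m), for 0.2 s.
2. the burr lies flat on the spacer, flush with the deck (z of burr in the frame of chamber below -0.0095 m and horizontal distance between burr and chamber below 0.006 m and angle between burr's own z axis and vertical below 0.06 rad and value of joint lock below 0.7 rad), for 0.2 s.
3. the lock is turned to its stop with the key's blade in its slot (value of joint lock above 1.3 rad and distance between key and slot below 0.008 m), for 0.2 s.
At the end, for the whole second after the job is handed in: Spacer flat on the chamber's floor, burr flat on it, flush with the deck within 2.5 mm, both within 6 mm of the chamber's axis; lock at 1.3 rad or more of 1.5; key standing in the slot, blade end within 10 mm of site slot, tilted less than 0.4 rad; all at rest (z of spacer in the frame of chamber below -0.0155 m and horizontal distance between each of spacer, burr and chamber below 0.006 m and angle between each of spacer, burr's own z axis and vertical below 0.06 rad and z of burr in the frame of chamber between -0.0145 and -0.0095 m and value of joint lock above 1.3 rad and distance between key and slot below 0.01 m and angle between key's own z axis and vertical below 0.4 rad and linear speed of each of key, burr below 0.02 m/s); the robot touches nothing.
It fails at once if a ring is lifted off the deck, by more than 12 mm (z of any of spacer, burr in the frame of chamber above 0.012 m).
It fails at once if a ring falls off the grinder's deck (z of any of spacer, burr in the frame of chamber below -0.03 m).
It fails at once if the mug or the wine glass is knocked or moved by more than 20 mm (distance of any of mug, wine_glass from where it was at the start of the episode above 0.02 m or angle between any of mug, wine_glass's own z axis and vertical above 0.3 rad).
It also fails if it takes over 64 s, if anything falls off the work surface, if the arm or the gripper's body presses on something with over 40 N, if the wrist force passes 120 N, or if a joint passes its speed limit or range.

## Robot

A 7-joint arm with a two-finger parallel gripper is mounted at the origin on a cart in front of the work surface, level with it; the furniture and walls round the work are solid. World frame = base frame: x ahead of the robot, y to its left, z up, the work surface at z = 0. Lengths are in m, angles in rad, forces in N, time in s.
With the tool pointing down it reaches from about 0.425 to 0.875 m from the base axis. Payload 4.7 kg.
Tool frame: the origin (TCP) lies where the fingers leave the gripper's body, on its centre line; the fingertips stand 70 mm ahead of it and the grasp point (between the pads) lies 51 mm ahead of it; z points along the fingers, y is the line along which they close (so a half turn about z gives the same grasp; the last joint's range is limited). The gripper opens to 87 mm and grips with 3 to 60 N. Pads are 19 mm wide; open, the fingers measure 117 mm over their backs; the gripper's body (75 mm by 190 mm) begins 51 mm behind the grasp point.
Start: joints at [1.143, 0.321, -0.07, 1.45, 0.023, 1.371, -0.057], TCP at [0.278, -0.588, 0.292] pointing down, gripper open.
Joint ranges: [-2.86, 2.86], [-0.3, 2.09], [-1.38, 1.24], [0.06, 2.45], [-1.56, 4.7], [0.09, 2.05], [-2.69, 2.69]. Speed limits (rad/s): [2.57, 2.57, 3.14, 3.14, 3.14, 3.14, 3.14].

## Interface

Orientations are given as a rotation vector (axis times angle).
In Python, from bench import ctrl gives the robot as it stands.
- The arm moves only by the tool drive_tool, never from a script. Its argument "motion" is a list of rows, each a list of 3 entries, a list of its own where there are three numbers: the shift along the tool's x, y, z in cm, then the turn, a rotation vector about the tool's x, y, z in degrees, then the opening, from -1 (shut) to 1 (fully open). In form: [[[x, y, z], [ax, ay, az], claw], ...]. A call has 1 to 12 rows; each row shifts and turns the commanded pose from where the row before left it, along the tool's axes as they then stand; what a row does not reach is not made up. A row lasts 1/8 s, in which the tool goes at most 62.5 mm and 10.7 degrees, less where a joint would pass 70% of its speed; a pose out of reach is approached as far as the arm can. A call with a gripper value outside its range is refused whole. The fingers move at their own pace and stop on an object; "force" is the grip in N (left out, the last holds). Time passes only in rows, so rows that do not move let the fingers close. It gives the time, the measured TCP pose, the force, the opening and the grip force at its end, in the units of the state.
- ctrl.get_state(): the state, without advancing time (a new reading comes with each control period).
- ctrl.get_image(name): name is "scene" or "top" or "wrist"; returns the picture (480x640x3 uint8, red, green, blue); there is no depth.
- ctrl.calibration(name): a dict with "K" (3x3 intrinsics, pixels), "distortion" ([k1, k2, p1, p2, k3] as OpenCV has them; the pictures are not rectified), "origin" and "attitude" of the camera in the world; the wrist camera has in their place "tool_from_camera" (4x4, takes a point from camera to tool coordinates, whose origin is the TCP and whose axes are the flange's). Camera axes: x right, y up, looking along -z (the intrinsics and any distortion apply to the point x, -y, -z); pixel columns grow to the right and rows downward; lengths in m; the calibration is good to about 2 mm. A picture is of the moment at which its call begins: read the wrist's pose just before it. calibration takes no time and is no camera call.
- ctrl.close_job(): hands the job in; it is judged then, once.
The state is a dict: "time": time; "joint_positions": joint angles; "qd": joint speeds; "joint_torque": joint torques, N m; "position": TCP position; "tool_rot": TCP orientation; "ft_force": force on the tool from outside, world axes, zero at the start; "torque": the same for the moment, N m; "grip_width": opening from 0.0 (shut) to 1.0 (fully open); "grip_force": force on a finger pad.
Only numpy, scipy, OpenCV 4.12 (cv2) and the standard library are available. Lean on these libraries where they do the work, as an engineer would, in place of code of your own. Each camera call takes 0.05 s, during which the arm holds its last target. There are 200 camera calls.

## Working session

There is one attempt and no reset: what is moved stays moved. The work goes in short steps, Python scripts to look and compute and a tool call to move; the robot and the scene stay as the last step left them, time stands still between calls to the robot, and variables do not carry over. Pictures are saved under pics/ and viewed, at most 10 in all, crops included, and the job is handed in when it is done.

Besides the shell and the picture viewer there is one more tool, called as a command line: name --argument value ..., lists and objects as JSON in quotes. drive_tool: Moves the arm, as the interface text tells. Its arguments: {"type":"object","properties":{"motion":{"type":"array","items":{"type":"array"}},"force":{"type":"number"}},"required":["motion"]}

```bash
mkdir -p pics; ls; python3 - <<'E'
from bench import ctrl
import cv2,numpy as np
s=ctrl.get_state();print(s)
for n in ("scene","top","wrist"):
    print(n,ctrl.calibration(n))
a=[ctrl.get_image(n) for n in ("scene","top")]
cv2.imwrite("pics/scene0.png",a[0][:,:,::-1]);cv2.imwrite("pics/top0.png",a[1][:,:,::-1])
E
```

```text
pics
{'time': 0.0, 'joint_positions': array([ 1.14310965,  0.3218395 , -0.07009833,  1.45162839,  0.02260358,
        1.37081426, -0.05690895]), 'qd': array([-0.00028009, -0.0011221 , -0.00105395,  0.00117165,  0.00024566,
       -0.00020679,  0.0006523 ]), 'joint_torque': array([-1.32998812e-04, -4.91281128e+01, -4.03564554e-01, -3.12526238e+01,
       -6.36726804e-02,  4.35681792e-02,  1.72794994e-04]), 'position': array([ 0.27770422, -0.58724006,  0.29117418]), 'tool_rot': array([-3.06345869e+00, -6.87978027e-01,  8.00599069e-04]), 'ft_force': array([ 0.76828616, -0.25658533,  1.04992823]), 'torque': array([ 0.04000061,  0.02918433, -0.00151309]), 'grip_force': 0.0, 'grip_width': 0.9987618546548648}
scene {'K': array([[598.76320341,   0.        , 325.15140145],
       [  0.        , 598.76320341, 232.32442977],
       [  0.        ,   0.        ,   1.        ]]), 'distortion': array([-0.03412863,  0.        ,  0.        ,  0.        ,  0.        ]), 'origin': array([-0.55697076, -0.73632266,  1.13209054]), 'attitude': array([ 0.82552357, -0.46339806, -0.89926959])}
top {'K': array
[... 267 characters left out ...]
 -0.03157702,  1.15346659]), 'attitude': array([ 0.107127  , -0.09957015, -1.55131622])}
wrist {'K': array([[431.70912737,   0.        , 312.54409837],
       [  0.        , 431.70912737, 242.85365914],
       [  0.        ,   0.        ,   1.        ]]), 'distortion': array([0.00515608, 0.        , 0.        , 0.        , 0.        ]), 'tool_from_camera': array([[-1.46278817e-04,  9.69527030e-01,  2.44984320e-01,
         6.76683140e-02],
       [ 9.99999946e-01,  6.96605342e-05,  3.21412562e-04,
        -7.32180284e-04],
       [ 2.94552428e-04,  2.44984354e-01, -9.69526988e-01,
        -9.37372976e-02],
       [ 0.00000000e+00,  0.00000000e+00,  0.00000000e+00,
         1.00000000e+00]])}
```

View pics/top0.png

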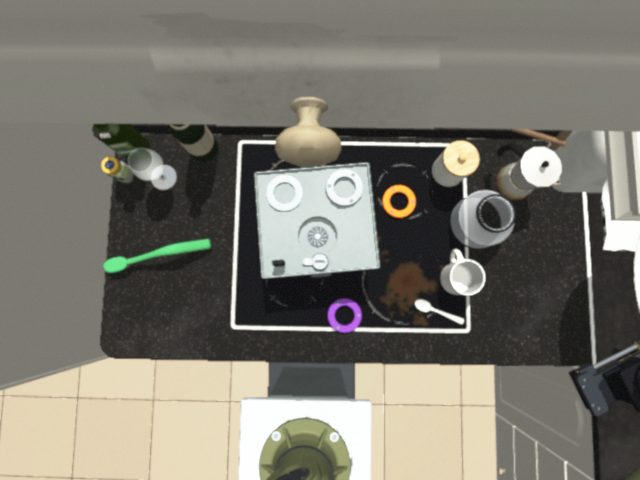

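View pics/scene0.png

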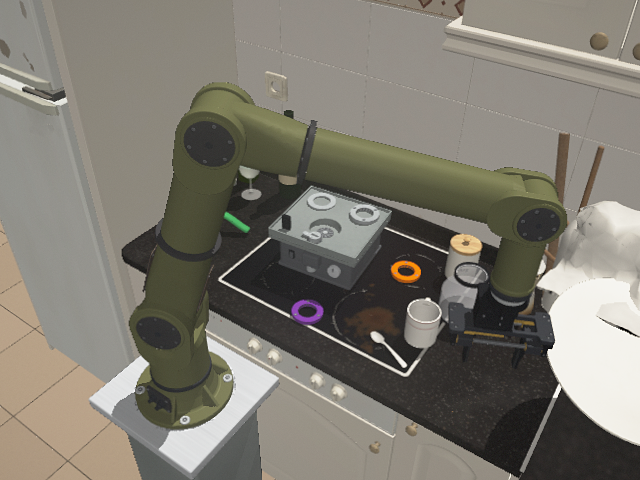

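The top view shows the spacer at (284,193), plain, and the burr at (344,188), steel with screw heads. The orange (400,201) and purple (345,316) rings are decoys. The chamber is at (318,236), the lock at (319,262), the key at (278,263) and the mug at (465,277). The wine glass is around (145,163)/(163,178). I'll confirm with one enlarged crop.

```bash
cat > h.py <<'E'
import numpy as np,cv2
from bench import ctrl
from scipy.spatial.transform import Rotation as R
def cam(name,s=None):
    c=ctrl.calibration(name);K=c["K"];d=c["distortion"]
    if name=="wrist":
        T=c["tool_from_camera"];Rt=R.from_rotvec(s["tool_rot"]).as_matrix()
        return K,d,Rt@T[:3,:3],s["position"]+Rt@T[:3,3]
    return K,d,R.from_rotvec(c["attitude"]).as_matrix(),c["origin"]
def world(C,px,z):
    K,d,A,o=C
    u=cv2.undistortPoints(np.array(px,float).reshape(-1,1,2),K,d).reshape(-1,2)
    r=np.c_[u[:,0],-u[:,1],-np.ones(len(u))]@A.T
    return o+r*((z-o[2])/r[:,2])[:,None]
def pix(C,P):
    K,d,A,o=C
    q=(np.array(P,float).reshape(-1,3)-o)@A
    return cv2.projectPoints(q*[1,-1,-1],np.zeros(3),np.zeros(3),K,d)[0].reshape(-1,2)
E
python3 - <<'E'
from h import *
C=cam("top")
for n,p in dict(corners=[(254,171),(369,164),(379,268),(261,278)],cham=[(318,236)],sp=[(284,193)],burr=[(344,188)]).items(): print(n,world(C,p,.14).round(4).tolist())
c=world(C,[(254,171),(369,164),(379,268),(261,278)],.147)
print(np.linalg.norm(np.diff(c,axis=0),axis=1),c.mean(0))
i=cv2.imread("pics/top0.png")[155:285,240:400];cv2.imwrite("pics/crop.png",cv2.resize(i,None,fx=4.6,fy=4.6,interpolation=cv2.INTER_CUBIC))
E
```

```text
corners [[0.6882, 0.1261, 0.14], [0.709, -0.1384, 0.14], [0.4701, -0.1614, 0.14], [0.4433, 0.1016, 0.14]]
cham [[0.5399, -0.0238, 0.14]]
sp [[0.6376, 0.0556, 0.14]]
burr [[0.6515, -0.0814, 0.14]]
[0.26355651 0.23835437 0.26252022] [ 0.57651755 -0.01810386  0.147     ]
```

View pics/crop.png

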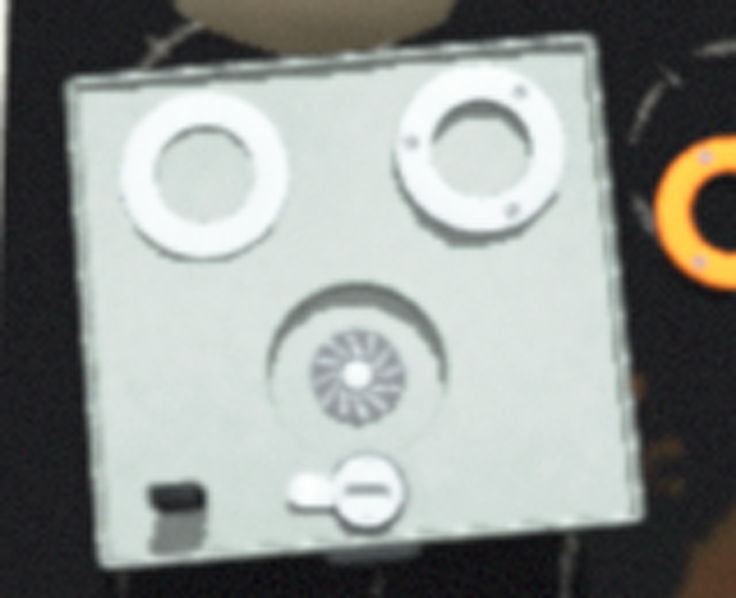

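```bash
python3 - <<'E'
from h import *
C=cam("top")
f=lambda L:[(240+(x+.5)/4.6-.5,155+(y+.5)/4.6-.5) for x,y in L]
c=world(C,f([(68,80),(595,38),(642,520),(103,568)]),.147)
g=c.mean(0)[:2];e=np.diff(np.vstack([c,c[:1]]),axis=0)
print("sides",np.linalg.norm(e,axis=1),"g",g)
yl=(c[0]-c[1]+c[3]-c[2]);yaw=np.arctan2(-yl[0],yl[1]);print("yaw",yaw)
xl=(c[0]-c[3]+c[1]-c[2]);yaw2=np.arctan2(xl[1],xl[0]);print("yaw2",yaw2)
yw=(yaw+yaw2)/2
Rz=np.array([[np.cos(yw),-np.sin(yw)],[np.sin(yw),np.cos(yw)]])
print("ch pred",g+Rz@[-.036,0],"lock pred",g+Rz@[-.096,0],"key",g+Rz@[-.092,.09])
for n,p,z in (("sp",(205,176),.146),("burr",(480,152),.152),("lock",(368,491),.155),("key",(177,495),.185),("chfloor",(357,376),.122)):
    w=world(C,f([p]),z)[0][:2];print(n,w,"grinder",Rz.T@(w-g))
for z in(0,.1,.2,.3,.4): print(z,world(C,[(308,150),(309,103),(463,277)],z).round(3).tolist())
E
```

```text
sides [0.26291461 0.24028161 0.26078835 0.24229448] g [ 0.57675649 -0.01897584]
yaw 0.10181583501635733
yaw2 0.10143086765421905
ch pred [ 0.54094222 -0.02262798] lock pred [ 0.48125177 -0.02871489] key [0.47610077 0.06122657]
sp [0.63653339 0.05468492] grinder [0.06694128 0.06721645]
burr [ 0.64946104 -0.08066481] grinder [ 0.0660712  -0.06874648]
lock [ 0.4817177  -0.02848056] grinder [-0.0955127   0.00018585]
key [0.47628522 0.06023094] grinder [-0.0919175   0.08899079]
chfloor [ 0.541261   -0.02191343] grinder [-0.03561038  0.00067852]
0 [[0.785, 0.008, 0.0], [0.916, 0.008, 0.0], [0.459, -0.393, 0.0]]
0.1 [[0.753, 0.004, 0.1], [0.872, 0.004, 0.1], [0.455, -0.362, 0.1]]
0.2 [[0.721, 0.001, 0.2], [0.829, 0.001, 0.2], [0.451, -0.33, 0.2]]
0.3 [[0.689, -0.003, 0.3], [0.785, -0.003, 0.3], [0.447, -0.299, 0.3]]
0.4 [[0.656, -0.006, 0.4], [0.741, -0.006, 0.4], [0.443, -0.268, 0.4]]
```

The crop confirms it. The left ring (205,176) is plain and thin, so it's the spacer. The right ring (480,152) is steel with three screw heads, so it's the burr. Sizes and layout agree to about 1 mm. Next I'll move over the deck.

drive_tool --motion '[[[0, 0, -3], [0, 0, 0], 1], [[2, -1.5, -3], [0, 0, 0], 0.5], [[5.2, -3.7, 0], [0, 0, 0], -1], [[5.2, -3.7, 0], [0, 0, 0], -1], [[5.2, -3.7, 0], [0, 0, 0], -1], [[5.2, -3.7, 0], [0, 0, 0], -1], [[5.2, -3.7, 0], [0, 0, 0], -1], [[5.2, -3.7, 0], [0, 0, 0], -1], [[5.2, -3.7, 0], [0, 0, 0], -1], [[5.2, -3.7, 0], [0, 0, 0], -1], [[5.2, -3.7, 0], [0, 0, 0], -1], [[5.2, -3.7, 0], [0, 0, 0], -1]]' --force 5

```text
time: 1.6
position: [0.5955, -0.0187, 0.352]
tool_rot: [3.065, 0.687, -0.0]
ft_force: [1.0, -1.2, -0.4]
grip_width: 0.004
grip_force: 0.0
```

drive_tool --motion '[[[2, -2, 0], [0, 0, -10.6], -1], [[0, 0, 0], [0, 0, -10.6], -1], [[0, 0, 0], [0, 0, -10.6], -1], [[0, 0, 0], [0, 0, -10.6], -1], [[0, 0, 0], [0, 0, -10.6], -1], [[0, 0, 0], [0, 0, -10.6], -1], [[0, 0, 0], [0, 0, -10.6], -1], [[0, 0, 0], [0, 0, -10.6], -1], [[0, 0, 0], [0, 0, -10.6], -1], [[0, 0, 0], [0, 0, -10.6], -1], [[0, 0, 0], [0, 0, -10.6], -1], [[0, 0, 0], [0, 0, -10.6], -1]]'

```text
time: 3.1
position: [0.6043, 0.0063, 0.3517]
tool_rot: [-0.737, -3.053, 0.001]
ft_force: [-0.2, 0.2, 0.9]
grip_width: 0.01
grip_force: 0.0
```

drive_tool --motion '[[[0, 0, 0], [0, 0, -10.6], -1], [[0, 0, 0], [0, 0, -10.6], -1], [[0, 0, 0], [0, 0, -10.6], -1], [[0, 0, 0], [0, 0, 0], -1]]'

```text
time: 3.6
position: [0.6044, 0.0062, 0.3517]
tool_rot: [0.115, -3.139, -0.0]
ft_force: [0.2, 0.0, -0.3]
grip_width: 0.004
grip_force: 0.0
```

drive_tool --motion '[[[0, 0, 0], [0, 0, -1.6], -1], [[0, 0, 0], [0, 0, 0], -1]]'

```text
time: 3.85
position: [0.6045, 0.0064, 0.3522]
tool_rot: [0.16, -3.137, 0.0]
ft_force: [0.2, 0.6, 0.3]
grip_width: 0.008
grip_force: 0.0
```

```bash
cat >> h.py <<'E'
G=np.array([.57676,-.01898]);YW=.1016
Rz=np.array([[np.cos(YW),-np.sin(YW)],[np.sin(YW),np.cos(YW)]])
def gw(x,y,z): return [*(G+Rz@[x,y]),.14+z]   # grinder xy (m), z above deck -> world
def circ(x,y,z,r): return [gw(x+r*np.cos(t),y+r*np.sin(t),z) for t in np.arange(0,6.28,.2)]
def go(x,y,zt,yaw=None):
    "tool-axis shift in cm to put tips over grinder x,y, tips zt above deck"
    s=ctrl.get_state();M=R.from_rotvec(s["tool_rot"]).as_matrix()
    d=np.array(gw(x,y,zt+.07))-s["position"];return (M.T@d*100).round(2),"toolx yaw-grinder",np.degrees(np.arctan2(M[1,0],M[0,0])-YW).round(2),"z",M[:,2].round(4)
E
python3 - <<'E'
from h import *
s=ctrl.get_state();im=ctrl.get_image("wrist")[:,:,::-1].copy();C=cam("wrist",s);cv2.imwrite("pics/w0.png",im)
for L in (circ(.0669,.0672,.006,.042),circ(.0661,-.0687,.012,.042),circ(.0669,.0672,.006,.025),circ(-.036,0,0,.044)):
    for p in pix(C,L): cv2.circle(im,tuple(int(v) for v in p.round()),1,(0,0,255),-1)
cv2.imwrite("pics/w0o.png",im);print(go(.0669,.0672,.05))
E
```

```text
(array([-3.68,  4.47,  9.22]), 'toolx yaw-grinder', np.float64(-179.98), 'z', array([-0.e+00, -2.e-04, -1.e+00]))
```

View pics/w0o.png

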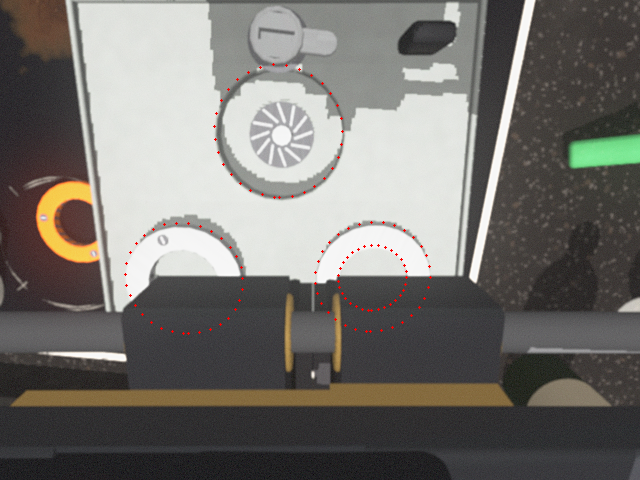

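The projected ring outlines lie on the seen rings: spacer centre (373,277), burr (184,279), chamber (279,130). The model holds to about 1 mm. Next, the shut fingers go into the spacer's hole.

drive_tool --motion '[[[-1.2, 1.5, 2.2], [0, 0, 0], -1], [[-1.2, 1.5, 3], [0, 0, 0], -1], [[-1.28, 1.47, 4], [0, 0, 0], -1], [[0, 0, 2], [0, 0, 0], -1], [[0, 0, 1.5], [0, 0, 0], -1], [[0, 0, 0.8], [0, 0, 0], -1], [[0, 0, 0.4], [0, 0, 0], -1], [[0, 0, 0], [0, 0, 0], -1]]'

```text
time: 4.9
position: [0.6367, 0.0543, 0.2138]
tool_rot: [-0.161, 3.137, -0.001]
ft_force: [-1.0, -0.6, 0.9]
grip_width: 0.003
grip_force: 0.0
```

```bash
python3 -c "
from h import *
print(go(.0669,.0672,.001));print(ctrl.get_state()['ft_force'])"
```

```text
(array([0.02, 0.04, 0.28]), 'toolx yaw-grinder', np.float64(-179.95), 'z', array([ 9.e-04, -3.e-04, -1.e+00]))
[-0.95187892 -0.60192485  0.94697115]
```

Down another 2.5 mm, then open the fingers gently inside the hole.

drive_tool --motion '[[[0, 0, 0.15], [0, 0, 0], -1], [[0, 0, 0.1], [0, 0, 0], -0.8], [[0, 0, 0], [0, 0, 0], -0.6], [[0, 0, 0], [0, 0, 0], -0.4], [[0, 0, 0], [0, 0, 0], -0.3], [[0, 0, 0], [0, 0, 0], -0.3], [[0, 0, 0], [0, 0, 0], -0.3]]' --force 10

```text
time: 5.78
position: [0.6365, 0.0545, 0.2107]
tool_rot: [0.162, -3.137, 0.0]
ft_force: [0.1, -0.1, -0.2]
grip_width: 0.337
grip_force: 8.6
```

The fingers hold the ring from inside (29 mm opening, 8.6 N). Now slide it to the chamber.

drive_tool --motion '[[[1, -0.7, 0], [0, 0, 0], -0.3], [[2, -1.3, 0], [0, 0, 0], -0.3], [[2.2, -1.4, 0], [0, 0, 0], -0.3], [[2.2, -1.4, 0], [0, 0, 0], -0.3], [[1.8, -1.2, 0], [0, 0, 0], -0.3], [[1.1, -0.7, 0], [0, 0, 0], -0.3], [[0, 0, 0], [0, 0, 0], -0.3], [[0, 0, 0], [0, 0, 0], -0.3]]'

```text
time: 6.78
position: [0.5411, -0.0223, 0.2107]
tool_rot: [0.163, -3.137, -0.0]
ft_force: [-0.7, -0.3, -0.3]
grip_width: 0.335
grip_force: 9.6
```

```bash
python3 - <<'E'
from h import *
print(go(-.036,0,.001))
s=ctrl.get_state();im=ctrl.get_image("wrist")[:,:,::-1].copy();C=cam("wrist",s)
for L in (circ(-.036,0,.006,.042),circ(.0661,-.0687,.012,.042),circ(-.036,0,0,.044)):
    for p in pix(C,L): cv2.circle(im,tuple(int(v) for v in p.round()),1,(0,0,255),-1)
cv2.imwrite("pics/w1.png",im)
E
```

```text
(array([ 0.02, -0.03, -0.03]), 'toolx yaw-grinder', np.float64(-179.89), 'z', array([-0.,  0., -1.]))
```

View pics/w1.png

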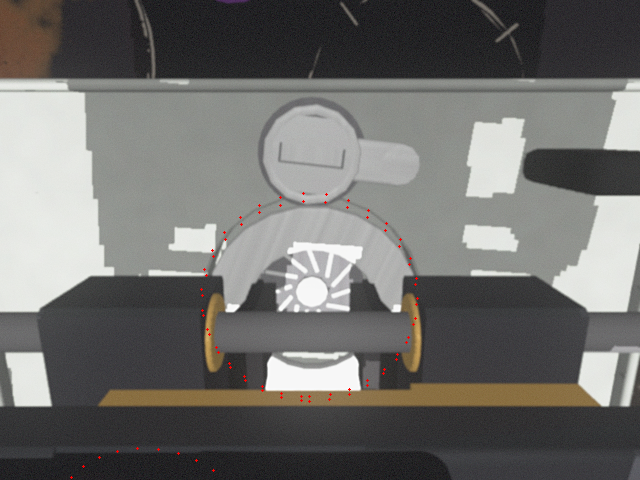

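The spacer sits over the chamber, its front edge at about (312,206) inside the rim at (312,197). Lowering.

drive_tool --motion '[[[0, 0, 0.3], [0, 0, 0], -0.3], [[0, 0, 0.3], [0, 0, 0], -0.3], [[0, 0, 0.3], [0, 0, 0], -0.3], [[0, 0, 0.2], [0, 0, 0], -0.3], [[0, 0, 0], [0, 0, 0], -0.3]]'

```text
time: 7.45
position: [0.5409, -0.0226, 0.1995]
tool_rot: [0.162, -3.137, -0.0]
ft_force: [0.0, 0.4, -0.5]
grip_width: 0.336
grip_force: 9.6
```

drive_tool --motion '[[[0, 0, 0.3], [0, 0, 0], -0.3], [[0, 0, 0.2], [0, 0, 0], -0.3], [[0, 0, 0], [0, 0, 0], -0.5], [[0, 0, 0], [0, 0, 0], -0.7], [[0, 0, 0], [0, 0, 0], -0.7], [[0, 0, -1], [0, 0, 0], -0.7], [[0, 0, -2], [0, 0, 0], -0.9], [[0, 0, -4], [0, 0, 0], -1], [[-1.5, -1, -5], [0, 0, 0], -1], [[-1.5, -1, -4], [0, 0, 0], -1], [[0, 0, 0], [0, 0, 0], -1]]'

```text
time: 8.82
position: [0.5751, -0.0398, 0.3594]
tool_rot: [-0.16, 3.13, -0.001]
ft_force: [-0.1, 0.7, -0.1]
grip_width: 0.006
grip_force: 0.0
```

```bash
python3 - <<'E'
from h import *
print(go(.0661,-.0687,.05))
s=ctrl.get_state();im=ctrl.get_image("wrist")[:,:,::-1].copy();C=cam("wrist",s)
for L in (circ(-.036,0,-.012,.042),circ(-.036,0,-.012,.025),circ(.0661,-.0687,.012,.042),circ(-.036,0,0,.044)):
    for p in pix(C,L): cv2.circle(im,tuple(int(v) for v in p.round()),1,(0,0,255),-1)
cv2.imwrite("pics/w2.png",im)
E
```

```text
(array([-6.91, -4.8 , 10.  ]), 'toolx yaw-grinder', np.float64(-179.98), 'z', array([ 7.6e-03, -4.0e-04, -1.0e+00]))
```

View pics/w2.png

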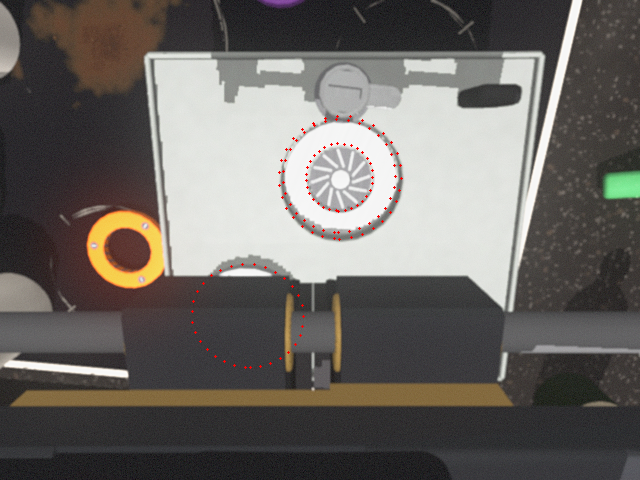

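The spacer lies flat in the chamber at (340,178). Now the burr.

drive_tool --motion '[[[-2.3, -1.6, 2], [0, 0, 0], -1], [[-2.3, -1.6, 3], [0, 0, 0], -1], [[-2.3, -1.6, 4], [0, 0, 0], -1], [[0, 0, 1], [0, 0, 0], -1], [[0, 0, 1.2], [0, 0, 0], -1], [[0, 0, 1], [0, 0, 0], -1], [[0, 0, 0], [0, 0, 0], -1]]'

```text
time: 9.75
position: [0.6459, -0.0797, 0.2329]
tool_rot: [0.163, -3.137, 0.001]
ft_force: [-0.7, 0.0, -0.3]
grip_width: 0.007
grip_force: 0.0
```

```bash
python3 -c "
from h import *
print(go(.0661,-.0687,.003))"
```

```text
(array([-0.35, -0.13,  1.99]), 'toolx yaw-grinder', np.float64(-179.87), 'z', array([-2.e-04, -7.e-04, -1.e+00]))
```

drive_tool --motion '[[[-0.35, -0.13, 0], [0, 0, 0], -1], [[0, 0, 0.8], [0, 0, 0], -1], [[0, 0, 0.8], [0, 0, 0], -1], [[0, 0, 0.4], [0, 0, 0], -1], [[0, 0, 0], [0, 0, 0], -0.8], [[0, 0, 0], [0, 0, 0], -0.6], [[0, 0, 0], [0, 0, 0], -0.4], [[0, 0, 0], [0, 0, 0], -0.3], [[0, 0, 0], [0, 0, 0], -0.3], [[0, 0, 0], [0, 0, 0], -0.3]]' --force 12

```text
time: 11.0
position: [0.6502, -0.0815, 0.213]
tool_rot: [-0.161, 3.137, -0.001]
ft_force: [0.5, -1.5, 2.2]
grip_width: 0.337
grip_force: 11.3
```

```bash
python3 -c "
from h import *
print(go(-.036,0,.003))"
```

```text
(array([ 1.027e+01,  6.980e+00, -1.000e-02]), 'toolx yaw-grinder', np.float64(-179.93), 'z', array([ 6.e-04, -8.e-04, -1.e+00]))
```

drive_tool --motion '[[[1, 0.7, 0], [0, 0, 0], -0.3], [[2, 1.3, 0], [0, 0, 0], -0.3], [[2.2, 1.5, 0], [0, 0, 0], -0.3], [[2.2, 1.5, 0], [0, 0, 0], -0.3], [[1.8, 1.2, 0], [0, 0, 0], -0.3], [[1.05, 0.75, 0], [0, 0, 0], -0.3], [[0, 0, 0], [0, 0, 0], -0.3], [[0, 0, 0], [0, 0, 0], -0.3]]'

```text
time: 12.0
position: [0.5407, -0.0226, 0.2122]
tool_rot: [0.162, -3.136, -0.0]
ft_force: [-0.1, 0.1, -2.5]
grip_width: 0.335
grip_force: 11.8
```

```bash
python3 -c "
from h import *
print(go(-.036,0,.003))"
```

```text
(array([-0.03, -0.  , -0.08]), 'toolx yaw-grinder', np.float64(-179.92), 'z', array([-1.3e-03,  1.0e-04, -1.0e+00]))
```

drive_tool --motion '[[[0, 0, 0.3], [0, 0, 0], -0.3], [[0, 0, 0.3], [0, 0, 0], -0.3], [[0, 0, 0.2], [0, 0, 0], -0.3], [[0, 0, 0], [0, 0, 0], -0.3]]'

```text
time: 12.5
position: [0.5408, -0.0224, 0.2044]
tool_rot: [0.162, -3.137, -0.001]
ft_force: [-0.4, 0.1, -1.7]
grip_width: 0.336
grip_force: 11.8
```

drive_tool --motion '[[[0, 0, 0.25], [0, 0, 0], -0.3], [[0, 0, 0], [0, 0, 0], -0.5], [[0, 0, 0], [0, 0, 0], -0.7], [[0, 0, 0], [0, 0, 0], -0.7], [[0, 0, -1], [0, 0, 0], -0.7], [[0, 0, -2], [0, 0, 0], -0.9], [[0, 0, -4], [0, 0, 0], -0.9], [[-0.5, 0, -5], [0, 0, 0], -0.5], [[-0.5, 0, -4], [0, 0, 0], -0.5], [[0, 0, 0], [0, 0, 0], -0.4], [[0, 0, 0], [0, 0, 0], -0.4]]'

```text
time: 13.88
position: [0.5507, -0.0212, 0.3627]
tool_rot: [-0.162, 3.137, -0.001]
ft_force: [-0.8, -0.9, -0.4]
grip_width: 0.29
grip_force: 0.0
```

```bash
python3 - <<'E'
from h import *
print(go(-.092,.09,.07))
s=ctrl.get_state();im=ctrl.get_image("wrist")[:,:,::-1].copy();C=cam("wrist",s)
b=lambda x,y,z,w,t:[gw(x+a*t/2,y+c*w/2,z) for a in(-1,1) for c in(-1,1)]
for L in (circ(-.036,0,0,.042),circ(-.036,0,0,.044),b(-.092,.09,.045,.026,.012),circ(-.096,0,.015,.017)):
    for p in pix(C,L): cv2.circle(im,tuple(int(v) for v in p.round()),1,(0,0,255),-1)
cv2.imwrite("pics/w3.png",im)
E
```

```text
(array([6.57, 8.98, 8.26]), 'toolx yaw-grinder', np.float64(-179.9), 'z', array([ 4.e-04, -5.e-04, -1.e+00]))
```

View pics/w3.png

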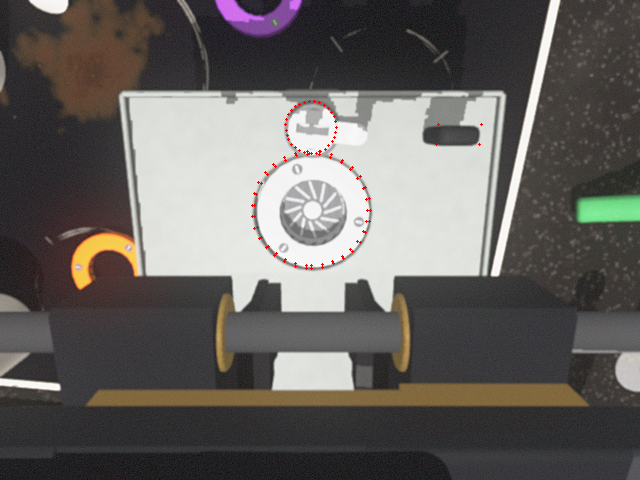

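The burr lies flush in the chamber (312,211). The key top is at about (465,135). In the earlier close view the slot and nose pointed about 0.095 rad clockwise. Now go over the key, turning the fingers so they close along its thin side.

drive_tool --motion '[[[2.2, 3, 1], [0, 0, 0], -0.4], [[2.2, 3, 1.5], [0, 0, 0], -0.4], [[2.17, 2.98, 1.5], [0, 0, 0], -0.4], [[0, 0, 0], [0, 0, 10], -0.4], [[0, 0, 0], [0, 0, 10], -0.4], [[0, 0, 0], [0, 0, 10], -0.4], [[0, 0, 0], [0, 0, 10], -0.4], [[0, 0, 0], [0, 0, 10], -0.4], [[0, 0, 0], [0, 0, 10], -0.4], [[0, 0, 0], [0, 0, 10], -0.4], [[0, 0, 0], [0, 0, 10], -0.4], [[0, 0, 0], [0, 0, 10], -0.4]]'

```text
time: 15.42
position: [0.4755, 0.0611, 0.3212]
tool_rot: [-2.11, -2.326, 0.002]
ft_force: [-0.4, 0.4, 0.7]
grip_width: 0.299
grip_force: 0.0
```

```bash
python3 - <<'E'
from h import *
print(go(-.092,.09,.012))
s=ctrl.get_state();im=ctrl.get_image("wrist")[:,:,::-1].copy();C=cam("wrist",s)
b=lambda x,y,z,w,t:[gw(x+a*t/2,y+c*w/2,z) for a in(-1,1) for c in(-1,1)]
for L in (circ(-.036,0,0,.042),b(-.092,.09,.045,.026,.012),circ(-.096,0,.015,.017)):
    for p in pix(C,L): cv2.circle(im,tuple(int(v) for v in p.round()),1,(0,0,255),-1)
cv2.imwrite("pics/w4.png",im)
# slot angle from w1 (taken at t=6.78, pose as then)
s1=dict(position=np.array([.5411,-.0223,.2107]),tool_rot=np.array([.163,-3.137,0]))
w=world(cam("wrist",s1),[(281,143),(344,150),(280,160),(343,166)],.155)[:,:2];q=(w-G)@Rz
d=q[[1,3]]-q[[0,2]];print("lock",np.arctan2(d[:,0],d[:,1]),"ctr",q.mean(0))
E
```

```text
(array([0.01, 0.08, 9.92]), 'toolx yaw-grinder', np.float64(89.76), 'z', array([-0.0021, -0.    , -1.    ]))
lock [0.10597343 0.09155977] ctr [-0.0967207   0.00057057]
```

View pics/w4.png

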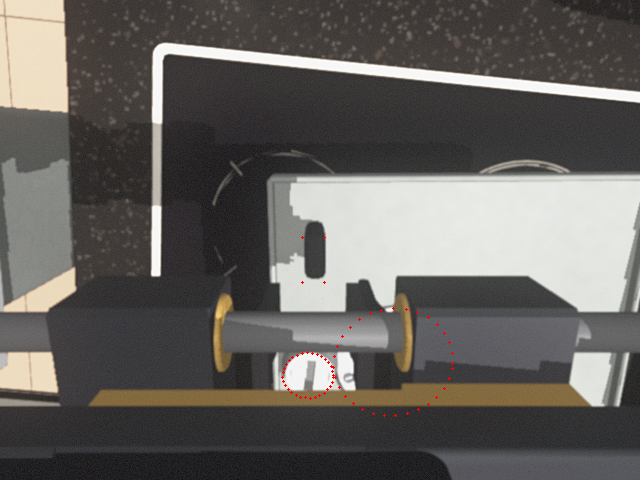

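The key top (315,250) sits where predicted, and the lock is at about 0.10 rad. Descend and grip.

drive_tool --motion '[[[0, 0.08, 3], [0, 0, 0], -0.4], [[0, 0, 3], [0, 0, 0], -0.4], [[0, 0, 2], [0, 0, 0], -0.4], [[0, 0, 1.4], [0, 0, 0], -0.4], [[0, 0, 0.5], [0, 0, 0], -0.4], [[0, 0, 0], [0, 0, 0], -0.6], [[0, 0, 0], [0, 0, 0], -0.8], [[0, 0, 0], [0, 0, 0], -1], [[0, 0, 0], [0, 0, 0], -1], [[0, 0, 0], [0, 0, 0], -1]]' --force 30

```text
time: 16.73
position: [0.4775, 0.0613, 0.2238]
tool_rot: [2.103, 2.332, 0.001]
ft_force: [-0.8, -0.5, 4.6]
grip_width: 0.135
grip_force: 30.0
```

```bash
python3 -c "
from h import *
print(go(-.092,.09,.012))"
```

```text
(array([ 0.  , -0.14,  0.18]), 'toolx yaw-grinder', np.float64(90.09), 'z', array([ 9.e-04, -3.e-04, -1.e+00]))
```

drive_tool --motion '[[[0, 0, -0.8], [0, 0, 0], -1], [[0, 0, -1.5], [0, 0, 0], -1], [[0, 0, -2.4], [0, 0, 0], -1], [[-1.5, 0, 0], [0, 0, 0], -1], [[-2.5, 0, 0], [0, 0, 2], -1], [[-2.5, 0, 0], [0, 0, 2], -1], [[-2.5, 0, 0], [0, 0, 1.5], -1], [[0, 0, 0], [0, 0, 0], -1]]'

```text
time: 17.73
position: [0.4835, -0.0318, 0.2696]
tool_rot: [-2.219, -2.222, 0.001]
ft_force: [-0.4, 0.3, -0.6]
grip_width: 0.136
grip_force: 30.0
```

```bash
python3 - <<'E'
from h import *
print(go(-.096,0,.034));s=ctrl.get_state();print(s['grip_width'],s['ft_force'])
im=ctrl.get_image("wrist")[:,:,::-1].copy();C=cam("wrist",s)
for p in pix(C,circ(-.096,0,.015,.017)): cv2.circle(im,tuple(int(v) for v in p.round()),1,(0,0,255),-1)
cv2.imwrite("pics/w5.png",cv2.resize(im[200:420,200:430],None,fx=2.6,fy=2.6))
E
```

```text
(array([ 0.31, -0.22,  2.56]), 'toolx yaw-grinder', np.float64(84.26), 'z', array([-1.1e-03,  5.0e-04, -1.0e+00]))
0.13575821758361964 [-0.37540057  0.31773443 -0.64651493]
```

View pics/w5.png

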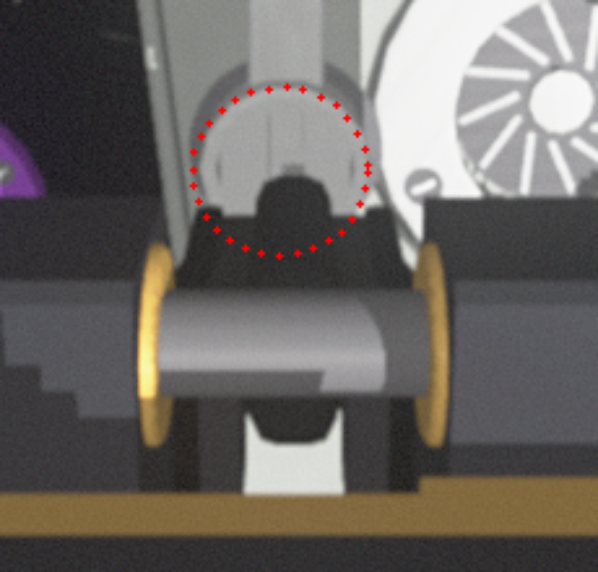

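The key's end (293,195 in the crop) is almost over the slot (columns 270–303) and parallel to it. Correct and lower.

drive_tool --motion '[[[0.3, -0.16, 0], [0, 0, 0], -1], [[0, 0, 0.5], [0, 0, 0], -1], [[0, 0, 0.5], [0, 0, 0], -1], [[0, 0, 0.4], [0, 0, 0], -1], [[0, 0, 0.3], [0, 0, 0], -1], [[0, 0, 0], [0, 0, 0], -1]]'

```text
time: 18.52
position: [0.4822, -0.0259, 0.2531]
tool_rot: [2.213, 2.229, -0.001]
ft_force: [-0.0, -1.4, 0.6]
grip_width: 0.131
grip_force: 30.0
```

```bash
python3 -c "
from h import *
print(go(-.096,0,.034))"
```

```text
(array([-0.28, -0.1 ,  0.91]), 'toolx yaw-grinder', np.float64(84.58), 'z', array([ 1.e-04, -7.e-04, -1.e+00]))
```

drive_tool --motion '[[[-0.25, -0.05, 0], [0, 0, 0], -1], [[0, 0, 0.3], [0, 0, 0], -1], [[0, 0, 0], [0, 0, 0], -1]]'

```text
time: 18.9
position: [0.4814, -0.0279, 0.2499]
tool_rot: [-2.213, -2.229, 0.0]
ft_force: [-0.1, -0.1, -0.4]
grip_width: 0.137
grip_force: 30.0
```

```bash
python3 -c "
from h import *
print(go(-.096,0,.034))"
```

```text
(array([-0.09, -0.01,  0.59]), 'toolx yaw-grinder', np.float64(84.59), 'z', array([-7.e-04,  2.e-04, -1.e+00]))
```

In the slot with no contact forces. Go to the bottom.

drive_tool --motion '[[[-0.05, 0, 0.2], [0, 0, 0], -1], [[0, 0, 0.2], [0, 0, 0], -1], [[0, 0, 0.15], [0, 0, 0], -1], [[0, 0, 0], [0, 0, 0], -1]]'

```text
time: 19.4
position: [0.4816, -0.0284, 0.2446]
tool_rot: [-2.213, -2.229, 0.0]
ft_force: [0.1, 0.2, -0.6]
grip_width: 0.138
grip_force: 30.0
```

```bash
python3 -c "
from h import *
print(go(-.096,0,.034))"
```

```text
(array([-0.03, -0.04,  0.06]), 'toolx yaw-grinder', np.float64(84.6), 'z', array([-1.e-04,  1.e-04, -1.e+00]))
```

drive_tool --motion '[[[0, 0, 0], [0, 0, 6], -1], [[0, 0, 0], [0, 0, 9], -1], [[0, 0, 0], [0, 0, 9], -1], [[0, 0, 0], [0, 0, 9], -1], [[0, 0, 0], [0, 0, 9], -1], [[0, 0, 0], [0, 0, 9], -1], [[0, 0, 0], [0, 0, 9], -1], [[0, 0, 0], [0, 0, 9], -1], [[0, 0, 0], [0, 0, 7], -1], [[0, 0, 0], [0, 0, 0], -1]]'

```text
time: 20.65
position: [0.4819, -0.0287, 0.2448]
tool_rot: [3.116, 0.396, 0.001]
ft_force: [0.6, -0.2, -1.6]
grip_width: 0.14
grip_force: 30.0
```

```bash
python3 -c "
from h import *
print(go(-.096,0,.034));s=ctrl.get_state();print(s['torque'],s['joint_positions'][6])"
```

```text
(array([-0.06, -0.02,  0.08]), 'toolx yaw-grinder', np.float64(8.66), 'z', array([ 8.e-04, -6.e-04, -1.e+00]))
[-0.2295676  -0.33812068  0.09702259] -1.3386414196795398
```

drive_tool --motion '[[[0, 0, 0], [0, 0, 4], -1], [[0, 0, 0], [0, 0, 4], -1], [[0, 0, 0], [0, 0, 3], -1], [[0, 0, 0], [0, 0, 0], -1]]'

```text
time: 21.15
position: [0.4819, -0.0288, 0.2448]
tool_rot: [3.139, 0.097, 0.001]
ft_force: [2.4, -0.7, -2.0]
grip_width: 0.133
grip_force: 30.0
```

```bash
python3 -c "
from h import *
print(go(-.096,0,.034));s=ctrl.get_state();print(s['torque'],s['joint_positions'][6])"
```

```text
(array([-0.07, -0.01,  0.08]), 'toolx yaw-grinder', np.float64(-2.27), 'z', array([ 9.e-04, -6.e-04, -1.e+00]))
[-0.34102302 -0.41771612  0.05539445] -1.5288257586953486
```

drive_tool --motion '[[[0, 0, 0.05], [0, 0, 2], -1], [[0, 0, 0], [0, 0, -3], -1], [[0, 0, 0], [0, 0, 0], -0.8], [[0, 0, 0], [0, 0, 0], -0.6], [[0, 0, 0], [0, 0, 0], -0.4], [[0, 0, 0], [0, 0, 0], -0.4], [[0, 0, -1], [0, 0, 0], -0.4], [[0, 0, -3], [0, 0, 0], -0.4], [[0, 0, -4], [0, 0, 0], -0.4], [[-2, 0, -3], [0, 0, 0], -0.4], [[-3, 0, -1], [0, 0, 0], -0.4], [[0, 0, 0], [0, 0, 0], -0.4]]'

```text
time: 22.65
position: [0.4314, -0.0323, 0.366]
tool_rot: [3.135, 0.118, 0.004]
ft_force: [0.1, -0.3, -0.0]
grip_width: 0.3
grip_force: 0.0
```

```bash
python3 - <<'E'
from h import *
s=ctrl.get_state();a=ctrl.get_image("scene")[:,:,::-1];w=ctrl.get_image("top")[:,:,::-1]
wi=ctrl.get_image("wrist")[:,:,::-1].copy();C=cam("wrist",s)
for L in (circ(-.036,0,0,.042),circ(-.096,0,.065,.013)):
    for p in pix(C,L): cv2.circle(wi,tuple(int(v) for v in p.round()),1,(0,0,255),-1)
cv2.imwrite("pics/fin.png",np.hstack([cv2.resize(wi[:,:],(540,405)),cv2.resize(a[180:300,250:400],(260,208)).repeat(1,0) if 0 else np.vstack([cv2.resize(a[180:300,250:400],(260,208)),cv2.resize(w[155:280,240:400],(260,197))])]))
E
```

```text
(no output)
```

View pics/fin.png

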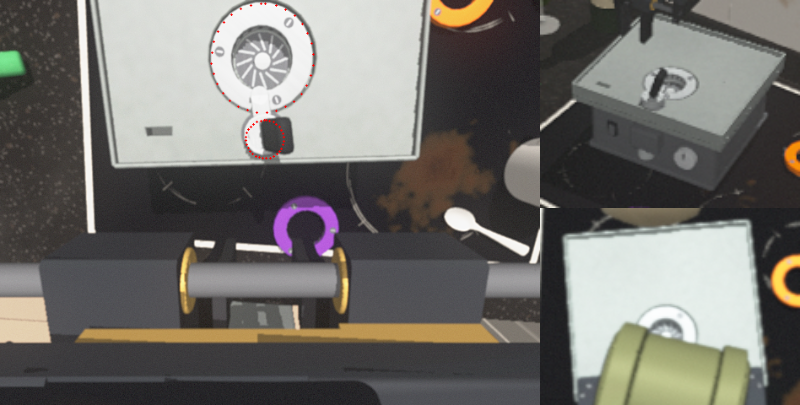

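The final view shows the burr flush at (262,60). The nose points over it, from (265,137) to (260,90), so the lock is at about 1.5. The key stands in the slot, leaning about 0.17 rad within the slot's play. The robot is clear, so I'm handing in.

```bash
python3 -c "
from bench import ctrl
print(ctrl.close_job())"
```

```text
the job is handed in; nothing more can be done
None
```

I handed the job in at about 23 s with the spacer and burr flat in the chamber, the lock turned to its stop, and the key standing in the slot with a slight lean (about 0.17 rad, limit 0.4); the hand-in returned no verdict, and I did not re-measure the mug and wine glass at the end.

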